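# Trip-test the freezer circuit's residual-current breaker and lock it on

## Robot

A 7-joint arm with a two-finger parallel gripper is mounted at the origin on the work surface. World frame = base frame: x ahead of the robot, y to its left, z up, the work surface at z = 0. Lengths are in mm, angles in rad, forces in N, time in s.
With the tool pointing down it reaches from about 400 to 875 mm from the base axis. Payload 4.4 kg.
Tool frame: the origin (TCP) lies at the very end of the fingers, on their centre line; the grasp point (between the pads) lies 19 mm behind it; z points along the fingers, y is the line along which they close (so a half turn about z gives the same grasp; the last joint's range is limited). The gripper opens to 85 mm and grips with 20 to 120 N. Pads are 22 mm wide; open, the fingers measure 114 mm over their backs; the gripper's body (76 mm by 85 mm) begins 54 mm behind the grasp point. The pads swing forward as they close: fully open they stand 13 mm farther back than shut.
Start: joints at [1.099, 0.628, 0.038, 1.517, -0.027, 0.996, -0.02], TCP at [256.618, -597.214, 231.313] pointing down, gripper open.
Joint ranges: [-3.06, 3.06], [-0.37, 2.12], [-1.25, 1.32], [0.18, 2.47], [-1.1, 4.24], [0.23, 1.98], [-2.94, 2.94]. Speed limits (rad/s): [2.57, 2.57, 3.14, 3.14, 3.14, 3.14, 3.14].

## Interface

Orientations are given as [roll, pitch, yaw] about the fixed x, y, z axes, in that order (R = Rz(yaw) Ry(pitch) Rx(roll)).
In Python, from cell import read_state, get_image, camera_info, finish_job gives the robot as it stands.
- The arm moves only by the tool play_rows, never from a script. Its argument "deltas" is one flat list of numbers, 7 for each row, row after row: the shift along the tool's x, y, z in mm, then the turn, a rotation vector about the tool's x, y, z in rad, then the opening, from 0 (shut) to 1 (fully open). In form: [dx, dy, dz, ax, ay, az, grip, dx, dy, dz, ax, ay, az, grip, ...]. A call has 1 to 10 rows; each row is the pose to reach, as a shift and turn from the pose commanded when the call began, along the tool's axes at that moment; what a row does not reach only later rows make up. A row lasts 1/8 s, in which the tool goes at most 62.5 mm and 10.7 degrees, less where a joint would pass 70% of its speed; a pose out of reach is approached as far as the arm can. A call with a gripper value outside its range is refused whole. The fingers move at their own pace and stop on an object; the grip force is fixed at half the most. Time passes only in rows, so rows that repeat a pose let the fingers close. It gives the time, the measured TCP pose, the force, the opening and the grip force at its end, in the units of the state.
- read_state(): the state, without advancing time (a new reading comes with each control period).
- get_image(name): name is "scene" or "side" or "wrist"; returns the picture (420x560x3 uint8, red, green, blue); there is no depth.
- camera_info(name): a dict with "fx", "fy", "cx", "cy" (pixels), "T" (4x4, takes a point from camera to world coordinates). Camera axes: x right, y down, z forward; pixel columns grow to the right and rows downward; lengths in mm; the calibration is good to about 2 mm. A picture is of the moment at which its call begins: read the wrist's pose just before it. camera_info takes no time and is no camera call; for the wrist camera it gives the pose at the moment of the call.
- finish_job(): hands the job in; it is judged then, once.
The state is a dict: "clock": time; "qpos": joint angles; "qd": joint speeds; "tau": joint torques, N m; "eef_pos": TCP position; "tool_rot": TCP orientation; "force": force on the tool from outside, world axes, zero at the start; "torque": the same for the moment, N m; "width": finger opening in mm; "gripper_force": force on a finger pad.
Only numpy, scipy, OpenCV 4.12 (cv2) and the standard library are available. Lean on these libraries where they do the work, as an engineer would, in place of code of your own. Each camera call takes 0.05 s, during which the arm holds its last target. There are 200 camera calls.

## Task

Test the residual-current breaker on the sloped white power box, the wide module with the test button and the hasp: press its test button with a fingertip's force until its lever drops, then lift that lever all the way up again until it stays up by itself. Then swing the hinged steel hasp over and down until it lies flat over its staple, and let go. Leave the two plain breakers switched on, do not lean hard on the tested one, and do not disturb the other things on the bench.

Things in the scene. Friction and masses are not known exactly. Their poses are not given: they have to be found in the camera images.
- rcd: The residual-current breaker (RCD) with all it carries: the wide grey module, 92 wide x 110 tall, on the sloped panel of a white power box (340 wide, 170 deep, 113 high). It sits in the left, middle or right of three places 105 apart. Origin at bench level under the module: aim by point rcd_face.
- rcd_face (a point): Point on the RCD's front face, at its centre, on the lever's pivot axis, about 103 above the bench. Axes: x up the slope, y to the robot's left, z straight out of the face, which slopes 25 degrees from level and looks up and towards the robot (at yaw 0). Offsets in the other entries are (x, y, z) in this frame, in mm.
- rcd_lever (a joint): Angle of the RCD's black lever, rad: about 0 up (on, latched), 1.1 dropped towards the robot. It must be lifted a little past 0 (hard stop -0.12), against a spring and a snap, 5 to 18 N at the tab, or it drops again.
- lever_tip (a point): Middle of the free end of the RCD's lever tab: 16 wide, 8 thick, 42 long from the pivot at (0, 0, 0), axis along y. It leans 30 degrees from z towards +x when up and 33 degrees towards -x when dropped.
- test_button (a joint): Travel of the white round test button in a black collar, m: 0 out, 0.006 fully in (a hard stop). Sprung, about 5 N when fully in; it trips the lever in the last third of its travel. It dips by itself as the lever snaps in.
- button_top (a point): Centre of the top of the test button, 18 diameter, standing 10 out of the face at (20, -34); moves with the button along z.
- hasp (a joint): Angle of the steel hasp, rad: 0 lying flat over the staple (closed), about 1.6 standing straight out of the face, up to 2.4. Stiff: it stays where it is left. Hinge axis along x at (-24, 30, 6). Closed it points to -y and passes below the raised lever.
- hasp_tip (a point): Middle of the free end of the hasp, 68 from its hinge: a steel strip 16 wide, 3 thick, with a 22 x 8 slot near this end.
- staple (a point): Top of the small steel staple (wire bow 4 thick, 12 wide along y, 16 high) at (-24, -24) on the RCD's face.
- breaker1_tip (a point): Tip of the smaller lever (12 wide, 30 long, pivot on the face, same lean as the raised RCD lever) of one plain breaker, a 40 wide module with no button and no hasp, switched on.
- breaker2_tip (a point): The same for the other plain breaker.
- wash_bottle: White bottle, 56 diameter, 110 high, beside the box's left end; origin under its centre.
- reagent_jar: Amber jar, 52 diameter, 70 high, beside the box's right end; origin under its centre.
- kit_box: Cardboard box 40 x 110 x 25 high on the flat top at the back of the power box; origin under its centre.
- tub_a: Clear open tub 90 x 90 x 50 high on the bench; origin under its centre.
- tub_b: Another such tub.
- marker: Marker pen, 130 long, 13 thick, lying in front of the box; origin under its middle.
- tube_rack: White tube rack 70 x 140 x 45 high, to the left; origin under its centre.
- tip_box: Grey tip box 85 x 120 x 60 high, to the right; origin under its centre.

How it is judged:
By the outcome, as a careful person would: the job done as asked, in the order asked, and still so for the second after the job is handed in, with the robot touching nothing.
It also fails if it takes over 54 s, if anything falls off the work surface, if the arm or the gripper's body presses on something with over 40 N, if the wrist force passes 120 N, or if a joint passes its speed limit or range.

## Working session

There is one attempt and no reset: what is moved stays moved. The work goes in short steps, Python scripts to look and compute and a tool call to move; the robot and the scene stay as the last step left them, time stands still between calls to the robot, and variables do not carry over. Pictures are saved under pics/ and viewed, at most 10 in all, crops included, and the job is handed in when it is done.

Besides the shell and the picture viewer there is one more tool, called after "Emit:" as name(argument=value, ...), one argument or row to a line, values as JSON. play_rows: Moves the arm, as the interface text tells. Its arguments: {"type":"object","properties":{"deltas":{"type":"array"}},"required":["deltas"]}

```bash
mkdir -p pics
python3 - <<'E'
from cell import *
import cv2,numpy as np
s=read_state();print({k:np.round(v,3).tolist() for k,v in s.items()})
for n in("scene","side"):
    im=get_image(n);cv2.imwrite(f"pics/{n}0.png",im[:,:,::-1])
    c=camera_info(n);print(n,c["fx"],c["cx"],c["cy"],np.round(c["T"],3).tolist())
print(np.round(camera_info("wrist")["T"],3).tolist(), camera_info("wrist")["fx"])
a=cv2.imread("pics/scene0.png");b=cv2.imread("pics/side0.png")
E
```

```text
{'clock': 0.0, 'qpos': [1.099, 0.629, 0.038, 1.518, -0.027, 0.996, -0.02], 'qd': [-0.001, 0.001, 0.001, -0.001, -0.0, 0.0, -0.0], 'tau': [-0.0, -56.34, 1.226, -19.344, 0.011, 0.01, -0.0], 'eef_pos': [256.358, -596.631, 230.383], 'tool_rot': [-3.14, 0.0, 0.406], 'force': [-0.137, 0.691, -0.086], 'torque': [0.014, 0.043, 0.015], 'gripper_force': 0.0, 'width': 85.032}
scene 458.0484674640411 266.94259586343486 207.53818673584374 [[0.088, 0.526, -0.846, 1600.356], [0.996, -0.054, 0.07, -104.64], [-0.009, -0.849, -0.529, 783.446], [0.0, 0.0, 0.0, 1.0]]
side 419.9242146463976 282.7927549633761 207.9171894810873 [[-0.783, -0.393, 0.483, -22.71], [-0.622, 0.514, -0.59, 676.803], [-0.016, -0.763, -0.647, 869.044], [0.0, 0.0, 0.0, 1.0]]
[[0.396, -0.87, -0.295, 332.795], [-0.918, -0.375, -0.125, -564.597], [-0.002, 0.321, -0.947, 373.74], [0.0, 0.0, 0.0, 1.0]] 293.5825426515401
```

View pics/scene0.png

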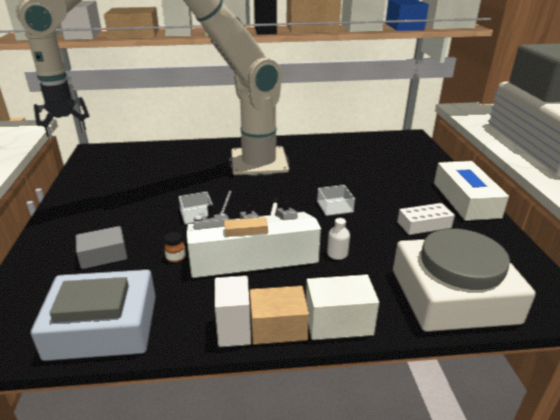

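View pics/side0.png

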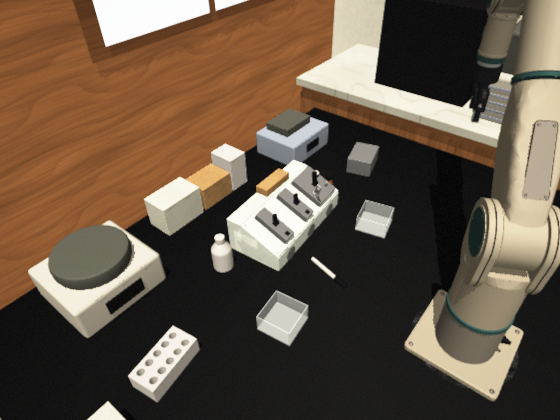

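The RCD is the rightmost module, near (315,185) in side view. I'll zoom in there.

```bash
cat > h.py <<'E'
from cell import *
import cv2,numpy as np
from scipy.spatial.transform import Rotation as R
def ray(n,u,v,c=None):
    c=c or camera_info(n);T=np.array(c["T"]);d=T[:3,:3]@[(u-c["cx"])/c["fx"],(v-c["cy"])/c["fy"],1]
    return T[:3,3],d/np.linalg.norm(d)
def onz(n,u,v,z):
    o,d=ray(n,u,v);return o+d*(z-o[2])/d[2]
def tri(rs):
    A=sum(np.eye(3)-np.outer(d,d) for o,d in rs);b=sum((np.eye(3)-np.outer(d,d))@o for o,d in rs);return np.linalg.solve(A,b)
def proj(n,P,c=None):
    c=c or camera_info(n);T=np.array(c["T"]);p=T[:3,:3].T@(np.array(P)-T[:3,3]);return [c["cx"]+c["fx"]*p[0]/p[2],c["cy"]+c["fy"]*p[1]/p[2]]
E
python3 - <<'E'
from h import *
a=cv2.imread("pics/side0.png")[150:270,220:350];cv2.imwrite("pics/c1.png",cv2.resize(a,None,fx=4.6,fy=4.6,interpolation=cv2.INTER_CUBIC))
print(onz("scene",192,272,0),onz("scene",320,262,0),onz("scene",188,238,113),onz("scene",318,233,113))
print(onz("side",280,264,0),onz("side",338,207,0))
E
```

```text
[ 647.91852243 -226.54363408    0.        ] [640.18603848 117.5574018    0.        ] [ 651.46701102 -225.5837629   113.        ] [662.95525199 102.18125731 113.        ]
[483.28577593  75.64411102   0.        ] [ 488.90918445 -227.56077578    0.        ]
```

View pics/c1.png

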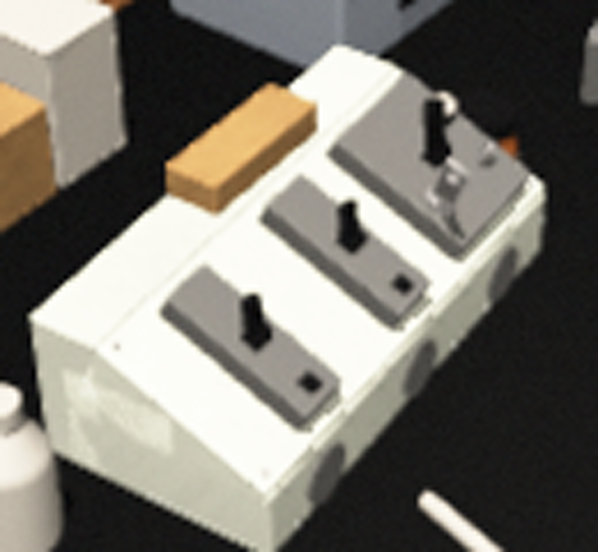

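```bash
cat >> h.py <<'E'
def delta(P,yaw=0.0,tilt=25,spin=0.0,pose=None):
    "tool-frame shift and rotvec from the present pose to TCP P, tool z into the face"
    s=read_state();p=np.array(s["eef_pos"]);A=R.from_euler("xyz",s["tool_rot"])
    B=R.from_euler("z",yaw)*R.from_euler("y",-np.radians(tilt))*R.from_euler("x",np.pi)*R.from_euler("z",spin)
    return np.round(A.inv().apply(np.array(P)-p),1).tolist(),np.round((A.inv()*B).as_rotvec(),3).tolist()
def face(F,yaw=0.0):
    return (R.from_euler("z",yaw)*R.from_euler("y",-np.radians(25)))
E
python3 - <<'E'
from h import *
print(delta([509,-160,215]));print(R.from_euler("y",-np.radians(25)).apply([0,0,1]))
E
```

```text
([404.5, -301.5, 16.0], [-0.09, 0.431, 0.399])
[-0.42261826  0.          0.90630779]
```

Emit:
play_rows(
  deltas=[40,-30,2,-0.01,0.043,0.04,0,90,-66,4,-0.02,0.09,0.08,0,140,-104,6,-0.03,0.15,0.14,0,190,-141,8,-0.04,0.2,0.19,0,240,-178,10,-0.05,0.26,0.24,0,290,-215,12,-0.06,0.31,0.29,0,335,-250,14,-0.075,0.36,0.33,0,375,-280,15,-0.083,0.4,0.37,0,404,-301,16,-0.09,0.431,0.399,0,404,-301,16,-0.09,0.431,0.399,0],
)

```text
clock: 1.35
eef_pos: [509.1, -159.7, 215.0]
tool_rot: [3.141, -0.437, 0.001]
force: [-0.0, 0.1, -0.3]
width: 0.1
gripper_force: 0.0
```

Run:
```python
from h import *
s=read_state();print(s["clock"],s["eef_pos"],s["tool_rot"],s["force"])
c=camera_info("wrist");im=get_image("wrist")[:,:,::-1];cv2.imwrite("pics/w1.png",im);np.save("w1T.npy",c["T"])
cv2.imwrite("pics/w1b.png",cv2.resize(im[100:400,100:500],None,fx=2,fy=2,interpolation=cv2.INTER_CUBIC))
```

```text
1.35 [ 509.13309413 -159.66837314  214.9739413 ] [ 3.14072612e+00 -4.37162491e-01  1.48283539e-03] [-0.03334628  0.10097005 -0.3042863 ]
```

View pics/w1.png

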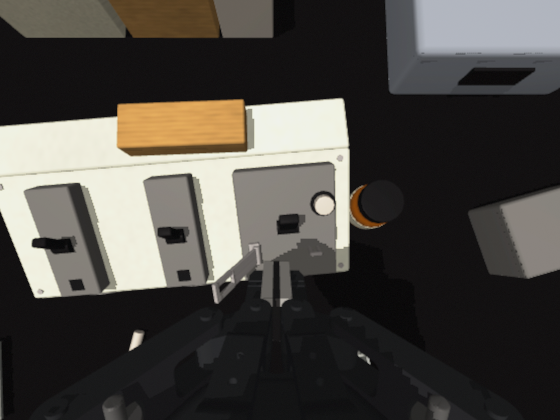

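RCD at centre-right: button near (324,205), lever (289,222), hasp stands out, lying from hinge ~(255,245) to tip ~(217,295). Zooming for precise corners.

View pics/w1b.png

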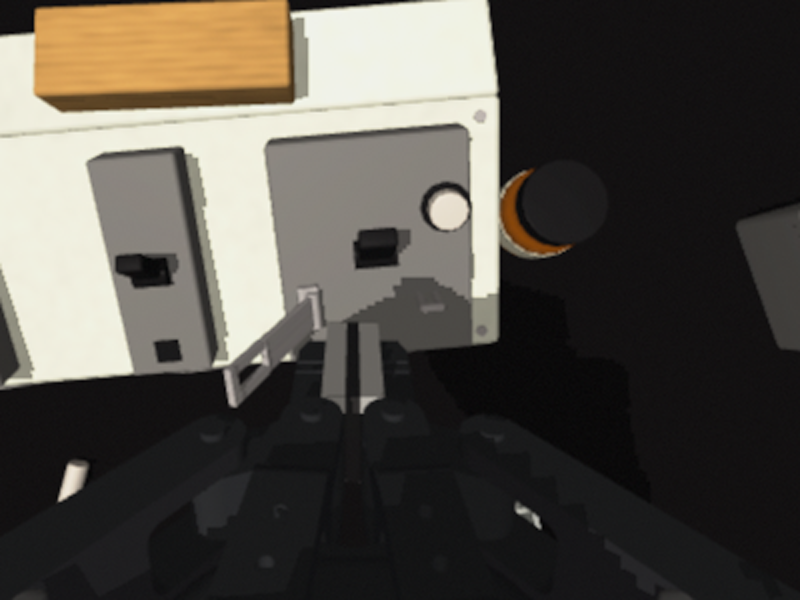

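```bash
cat >> h.py <<'E'
from scipy.optimize import least_squares
def fit(pts,cam,F0=(560,-160,103)):
    k=np.array([p[0] for p in pts],float);u=np.array([p[1] for p in pts],float)
    def f(q):
        W=q[:3]+face(0,q[3]).apply(k);return np.r_[(np.array([proj(0,w,cam) for w in W])-u).ravel(),(q[2]-103)/1.0]
    r=least_squares(f,[*F0,0.0]);return r.x,r.fun
E
python3 - <<'E'
from h import *
c=dict(camera_info("wrist"));c["T"]=np.load("w1T.npy")
P=lambda x,y:(100+x/2-.25,100+y/2-.25)
pts=[((20,-34,10),P(449,210)),((55,46,0),P(270,153)),((55,-46,0),P(469,137)),((-55,-46,0),P(471,345)),((-24,-24,16),P(432,298))]
q,res=fit(pts,c);print(q,res.round(1))
W=lambda k:q[:3]+face(0,q[3]).apply(k)
for n,k in dict(lev=(21,0,36.4),stap=(-24,-24,16),hin=(-24,30,6),pivot=(0,0,0),BL=(-55,46,0)).items():
    p=np.array(proj(0,W(k),c));print(n,(p-100)*2)
for k in [(21,0,36.4),(20,-34,10),(55,46,0),(-55,46,0),(-55,-46,0)]:
    print((np.array(proj("side",W(k)))-[220,150])*4.6)
for a in (1.6,2.0,2.4): print(a,(np.array(proj(0,W((-24,30-68*np.cos(a),6+68*np.sin(a))),c))-100)*2)
E
```

```text
[ 5.45364491e+02 -1.71249703e+02  1.00111928e+02  9.33652220e-02] [ 0.3  1.2 -2.5 -2.8  0.3 -3.9  1.3  0.3  0.8  5.2 -2.9]
lev [378.80891118 235.65683784]
stap [433.08165122 307.84915595]
hin [317.79445411 309.00345287]
pivot [375.51054586 252.36754724]
BL [292.70583602 361.81717968]
[431.34051425 102.65763753]
[442.32956335 102.56725889]
[332.83755172 139.43785156]
[464.79679241 246.95214865]
[531.89007801 172.59934802]
1.6 [309.50875072 390.57583366]
2.0 [241.02493712 387.76720697]
2.4 [192.76196628 370.46457821]
```

Run:
```python
from h import *
c=dict(camera_info("wrist"));c["T"]=np.load("w1T.npy")
P=lambda x,y:(100+x/2-.25,100+y/2-.25)
pts=[((20,-34,10),P(449,210)),((55,46,0),P(267,142)),((55,-46,0),P(466,126)),((-55,-46,0),P(471,345)),((-24,-24,16),P(433,306))]
q,res=fit(pts,c);print(q,res.round(1))
np.save("q.npy",q)
W=lambda k:q[:3]+face(0,q[3]).apply(k)
for n,k in dict(lev=(21,0,36.4),stap=(-24,-24,16),hin=(-24,30,6),pivot=(0,0,0)).items():
    p=np.array(proj(0,W(k),c));print(n,(p-100)*2)
for k in [(21,0,36.4),(20,-34,10),(55,46,0),(-55,46,0),(-55,-46,0)]:
    print((np.array(proj("side",W(k)))-[220,150])*4.6)
print(W((20,-34,40)),delta(W((20,-34,40)),q[3]))
```

```text
[ 5.46594483e+02 -1.70420101e+02  1.02306461e+02  8.31924100e-02] [-0.  -0.1 -1.8  0.2  2.  -0.   0.4 -0.3 -0.6  0.2 -0.7]
lev [377.08777659 232.04945027]
stap [431.33413752 305.83069718]
hin [315.24685865 305.89362482]
pivot [373.94197365 249.42363134]
[429.17093831  99.77262052]
[440.77026997  99.85880471]
[330.35042218 136.00079008]
[461.5858782  244.40440267]
[530.13885892 170.53749277]
[ 550.63696465 -204.20101597  147.01113762] ([7.9, 46.9, 78.8], [0.033, -0.001, -0.072])
```

Emit:
play_rows(
  deltas=[3,20,20,0.01,0,-0.03,0,8,47,50,0.033,0,-0.072,0,8,47,79,0.033,0,-0.072,0,8,47,95,0.033,0,-0.072,0,8,47,98,0.033,0,-0.072,0],
)

```text
clock: 2.02
eef_pos: [563.4, -213.5, 141.3]
tool_rot: [-3.13, -0.415, 0.081]
force: [-0.7, -0.3, -0.2]
width: 0.2
gripper_force: 0.0
```

```bash
cat >> h.py <<'E'
def where():
    q=np.load("q.npy");s=read_state();r=face(0,q[3])
    print("t",round(s["clock"],2),"face pos",r.inv().apply(s["eef_pos"]-q[:3]).round(1),"face force",r.inv().apply(s["force"]).round(2),"rot",(r.inv()*R.from_euler("xyz",s["tool_rot"])*R.from_euler("x",np.pi).inv()).as_rotvec().round(3))
E
python3 - <<'E'
from h import *
where()
c=camera_info("wrist");im=get_image("wrist")[:,:,::-1]
cv2.imwrite("pics/w2.png",cv2.resize(im[120:420,130:430],None,fx=2,fy=2,interpolation=cv2.INTER_CUBIC))
q=np.load("q.npy");print((np.array(proj(0,q[:3]+face(0,q[3]).apply([20,-34,10]),c))-[130,120])*2)
E
```

```text
t 2.02 face pos [ 28.4 -44.3  29.8] face force [-0.73 -0.21  0.11] rot [ 0.011  0.021 -0.002]
[258.37980481 300.95328618]
```

View pics/w2.png

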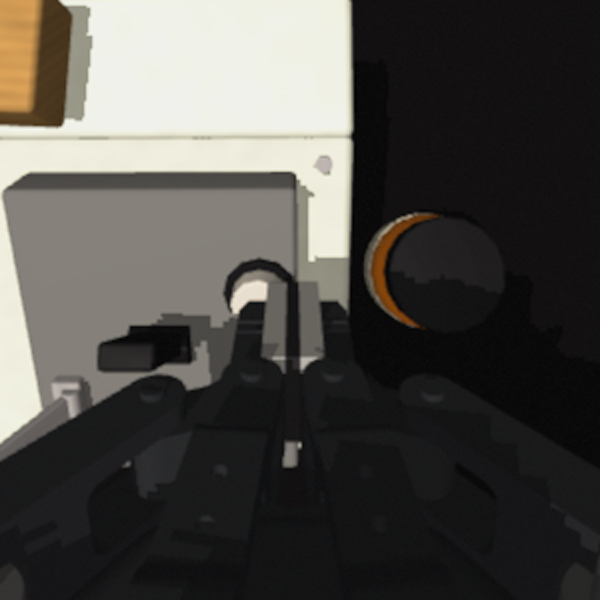

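Run:
```python
from h import *
where();q=np.load("q.npy");print(read_state()["qd"].round(3))
print(delta(q[:3]+face(0,q[3]).apply([20,-34,16]),q[3]))
```

```text
t 2.08 face pos [ 28.6 -44.2  30. ] face force [ 0.05 -0.29 -0.02] rot [ 0.011  0.021 -0.002]
[-0.003 -0.022  0.004  0.016 -0.005 -0.     0.004]
([-8.3, -10.0, 14.3], [-0.011, 0.021, -0.002])
```

```bash
python3 -c "
from h import *
print(read_state()['qpos'].round(3))"
```

```text
[ 4.430e-01  5.830e-01 -8.000e-03  2.090e+00 -1.098e+00  2.330e-01
 -1.000e-03]
```

Joint limits (q5, q6) block the 25° tilt; I'll use a vertical tool and press with the fingertip's leading edge.

```bash
cat >> h.py <<'E'
def goto(k,tilt=0,dx=11):
    "delta so that the fingertip's +x edge stands at face point k"
    q=np.load("q.npy");B=R.from_euler("z",q[3])*R.from_euler("y",-np.radians(tilt))
    return delta(q[:3]+face(0,q[3]).apply(k)-B.apply([dx,0,0]),q[3],tilt)
E
python3 -c "
from h import *
print(goto([20,-34,25]))"
```

```text
([-18.5, -10.2, 0.9], [-0.011, -0.416, 0.0])
```

Emit:
play_rows(
  deltas=[-5,-3,0,0,-0.14,0,0,-12,-6,0,-0.005,-0.28,0,0,-18.5,-10.2,0.9,-0.011,-0.416,0,0,-18.5,-10.2,0.9,-0.011,-0.416,0,0,-18.5,-10.2,0.9,-0.011,-0.416,0,0],
)

```text
clock: 2.7
eef_pos: [545.0, -205.0, 133.9]
tool_rot: [-3.141, -0.002, 0.082]
force: [0.1, -0.4, -0.1]
width: -0.1
gripper_force: 0.0
```

```bash
python3 -c "
from h import *
where();print(read_state()['qpos'].round(3));print(goto([20,-34,25]),goto([20,-34,13]),goto([20,-34,4]))
c=camera_info('wrist');im=get_image('wrist')[:,:,::-1]
cv2.imwrite('pics/w3.png',cv2.resize(im[120:420,130:430],None,fx=2,fy=2,interpolation=cv2.INTER_CUBIC))
q=np.load('q.npy');
for k in [(20,-34,10),(20,-34,25)]:print((np.array(proj(0,q[:3]+face(0,q[3]).apply(k),c))-[130,120])*2)
"
```

```text
t 2.7 face pos [  9.3 -34.3  30.5] face force [-0.03 -0.44 -0.13] rot [ 0.     0.435 -0.002]
[-0.065  0.739  0.619  1.816 -0.593  0.778 -0.622]
([1.1, -0.3, 0.5], [-0.0, -0.002, -0.002]) ([6.1, -0.3, 11.3], [-0.0, -0.002, -0.002]) ([9.9, -0.3, 19.5], [-0.0, -0.002, -0.002])
[289.19689714 229.16761736]
[288.99176077 269.93325376]
```

View pics/w3.png

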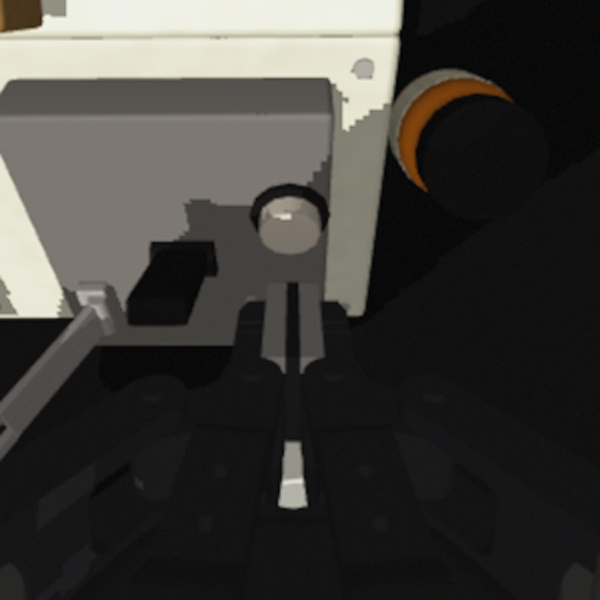

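Emit:
play_rows(
  deltas=[8,0,10,0,0,0,0,8.1,0,11.3,0,0,0,0,8.5,0,12.2,0,0,0,0,8.9,0,13.1,0,0,0,0,9.4,0,14,0,0,0,0,9.8,0,14.9,0,0,0,0,10.2,0,15.8,0,0,0,0,10.6,0,16.7,0,0,0,0],
)

```text
clock: 3.75
eef_pos: [556.8, -204.3, 117.2]
tool_rot: [3.141, -0.001, 0.082]
force: [-0.8, -0.5, 4.0]
width: -0.1
gripper_force: 1.7
```

```bash
python3 -c "
from h import *
where()"
```

```text
t 3.75 face pos [ 13.  -34.6  10.3] face force [ 0.89 -0.39  3.99] rot [-0.001  0.436 -0.001]
```

Emit:
play_rows(
  deltas=[0.2,0,0.5,0,0,0,0,0.4,0,0.9,0,0,0,0,0.5,0,1.2,0,0,0,0],
)

```text
clock: 4.12
eef_pos: [557.3, -204.2, 116.0]
tool_rot: [3.141, -0.001, 0.082]
force: [-0.3, 0.7, 4.4]
width: 0.0
gripper_force: 2.0
```

```bash
cat >> h.py <<'E'
def levrow():
    "predicted lever-tip pixels up/dropped in the wrist view, and mean brightness about each"
    q=np.load("q.npy");c=camera_info("wrist");im=get_image("wrist")
    for th in (30,-33):
        for s in (28,40):
            p=proj(0,q[:3]+face(0,q[3]).apply([s*np.sin(np.radians(th)),0,s*np.cos(np.radians(th))]),c);u,v=map(int,np.round(p))
            print(th,s,(u,v),im[max(v-2,0):v+3,u-2:u+3].mean() if 0<=v<420 else None)
    return im
E
python3 -c "
from h import *
where();im=levrow();cv2.imwrite('pics/w4.png',cv2.resize(im[120:420,130:430,::-1],None,fx=2,fy=2))"
```

```text
t 4.12 face pos [ 12.9 -34.6   9.1] face force [1.63 0.77 4.05] rot [-0.001  0.436 -0.001]
30 28 (208, 299) 17.813333333333333
30 40 (202, 312) 19.28
-33 28 (216, 324) 20.64
-33 40 (215, 346) 25.373333333333335
```

View pics/w4.png

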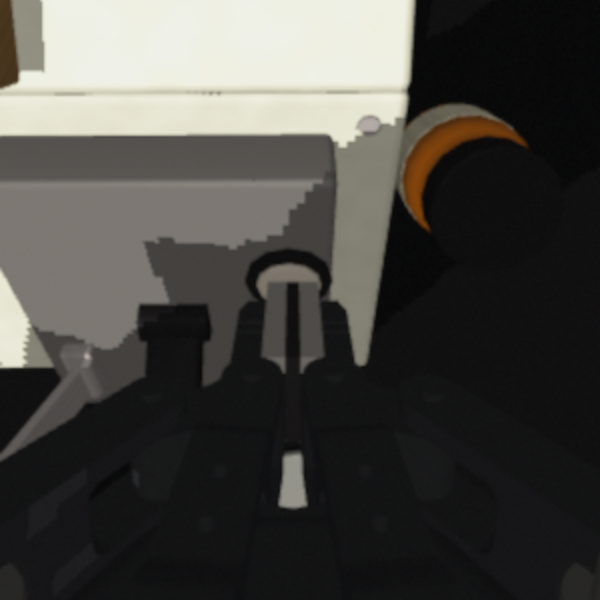

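The lever has dropped (now runs down from its socket at ~(175,320) toward the robot). Retract, then move below the lever.

```bash
python3 -c "
from h import *
for k in [(22,-34,45),(-45,-34,45),(-48,-3,45),(-48,-3,27)]:print(goto(k,dx=10))"
```

```text
([-17.0, -0.5, -36.4], [0.001, -0.001, -0.001])
([-77.7, -0.5, -8.2], [0.001, -0.001, -0.001])
([-80.4, -31.5, -6.9], [0.001, -0.001, -0.001])
([-72.8, -31.5, 9.4], [0.001, -0.001, -0.001])
```

Emit:
play_rows(
  deltas=[-5,0,-12,0,0,0,0,-17,0,-37,0,0,0,0,-45,0,-25,0,0,0,0,-78,0,-10,0,0,0,0,-80,-15,-8,0,0,0,0,-80,-31.5,-7,0,0,0,0,-80,-31.5,-7,0,0,0,0,-80,-31.5,-7,0,0,0,0],
)

```text
clock: 5.18
eef_pos: [475.9, -179.4, 123.1]
tool_rot: [3.14, -0.002, 0.084]
force: [-0.9, -0.2, 0.0]
width: -0.0
gripper_force: 0.0
```

```bash
python3 -c "
from h import *
where();print(read_state()['qpos'].round(2));im=levrow();cv2.imwrite('pics/w5.png',cv2.resize(im[60:360,130:430,::-1],None,fx=2,fy=2))
for k in [(-48,-3,27)]+[tuple(np.array([B[0],-3,B[1]])-np.array([.423,0,.906])*8) for t in np.radians([-33,-15,5,20,30,37]) for B in [42*np.array([np.sin(t),np.cos(t)])+4*np.array([-np.cos(t),np.sin(t)])]]:print(np.round(k,1),goto(k,dx=10)[0])
"
```

```text
t 5.17 face pos [-55.7  -3.1  49. ] face force [-0.83 -0.08  0.42] rot [-0.002  0.435  0.001]
[-0.08  0.67  0.59  2.02 -0.63  0.63 -0.56]
30 28 (268, 139) 32.88
30 40 (268, 138) 30.44
-33 28 (269, 189) 27.76
-33 40 (269, 211) 27.813333333333333
[-48  -3  27] [6.5, -0.5, 16.6]
[-29.6  -3.   25.8] [23.7, -0.4, 10.0]
[-18.1  -3.   32.3] [31.4, -0.4, -0.8]
[-3.7 -3.  34.9] [43.3, -0.4, -9.2]
[ 7.2 -3.  33.6] [53.8, -0.4, -12.6]
[14.2 -3.  31.1] [61.1, -0.4, -13.3]
[18.7 -3.  28.7] [66.3, -0.4, -13.0]
```

View pics/w5.png

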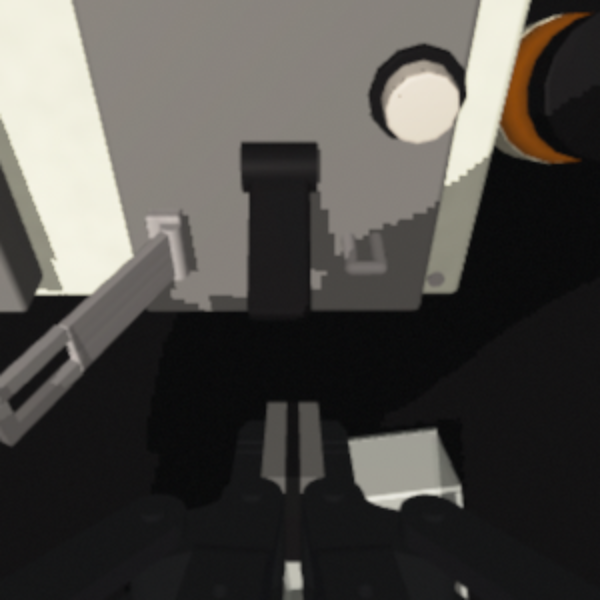

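Emit:
play_rows(
  deltas=[4,0,12,0,0,0,0,10,0,16,0,0,0,0,18,0,13,0,0,0,0,24,0,10,0,0,0,0,28,0,4.5,0,0,0,0,32,0,-1,0,0,0,0,38,0,-5.5,0,0,0,0,44,0,-9,0,0,0,0,49,0,-11.5,0,0,0,0,54,0,-12.6,0,0,0,0],
)

```text
clock: 6.48
eef_pos: [528.7, -174.6, 135.4]
tool_rot: [3.141, 0.0, 0.083]
force: [-4.0, -0.5, -2.9]
width: -0.1
gripper_force: 1.9
```

```bash
python3 -c "
from h import *
where();levrow()"
```

```text
t 6.47 face pos [-2.5 -2.7 37.7] face force [-4.88 -0.15 -0.95] rot [-0.     0.437 -0.001]
30 28 (270, 237) 11.426666666666666
30 40 (270, 244) 11.64
-33 28 (271, 268) 66.76
-33 40 (271, 288) 61.85333333333333
```

Emit:
play_rows(
  deltas=[2.5,0,-0.3,0,0,0,0,5,0,-0.6,0,0,0,0,7.3,0,-0.7,0,0,0,0,9,0,-0.6,0,0,0,0,10.5,0,-0.5,0,0,0,0],
)

```text
clock: 7.15
eef_pos: [538.1, -173.9, 135.8]
tool_rot: [-3.141, 0.002, 0.082]
force: [-7.5, 1.1, 1.2]
width: 0.3
gripper_force: 3.9
```

```bash
python3 -c "
from h import *
where();im=levrow()"
```

```text
t 7.15 face pos [ 6.2 -2.8 34. ] face force [-6.14  1.72  4.23] rot [ 0.     0.438 -0.001]
30 28 (270, 252) 18.026666666666667
30 40 (270, 261) 19.653333333333332
-33 28 (271, 281) 63.48
-33 40 (271, 301) 76.85333333333334
```

Emit:
play_rows(
  deltas=[1,0,0,0,0,0,0,2,0,0,0,0,0,0,3,0,0.2,0,0,0,0],
)

```text
clock: 7.58
eef_pos: [538.3, -173.9, 135.6]
tool_rot: [-3.14, 0.006, 0.081]
force: [-13.7, 1.0, 7.3]
width: -0.0
gripper_force: 7.3
```

```bash
python3 -c "
from h import *
where()"
```

```text
t 7.58 face pos [ 6.4 -2.8 33.8] face force [-9.15  2.11 12.37] rot [ 0.001  0.442 -0.002]
```

Emit:
play_rows(
  deltas=[-4,0,-1,0,0,0,0,-10,0,-2,0,0,0,0,-20,0,-3,0,0,0,0,-40,0,-5,0,0,0,0,-66,0,5,0,0,0,0,-66,0,5,0,0,0,0],
)

```text
clock: 8.32
eef_pos: [475.2, -179.6, 131.0]
tool_rot: [3.141, -0.001, 0.08]
force: [1.4, -0.4, 1.4]
width: -0.2
gripper_force: 0.0
```

```bash
python3 -c "
from h import *
where();im=levrow();cv2.imwrite('pics/w6.png',im[60:360,130:430,::-1])"
```

```text
t 8.32 face pos [-53.   -3.2  56.4] face force [ 1.86 -0.56  0.68] rot [-0.001  0.436 -0.003]
30 28 (268, 136) 40.24
30 40 (267, 135) 38.53333333333333
-33 28 (269, 184) 129.28
-33 40 (269, 205) 90.36
```

Lever stays up. Now the hasp.

```bash
python3 -c "
from h import *
for k in [(-55,88,45),(-22,88,45),(-22,58,45),(-22,38,40),(-22,20,38),(-22,5,35),(-22,0,28),(-22,2,20),(-22,2,12)]:print(k,goto(k,dx=10))"
```

```text
(-55, 88, 45) ([-9.0, -91.4, 11.3], [0.001, -0.003, -0.002])
(-22, 88, 45) ([20.9, -91.5, -2.5], [0.001, -0.003, -0.002])
(-22, 58, 45) ([21.0, -61.5, -2.5], [0.001, -0.003, -0.002])
(-22, 38, 40) ([23.1, -41.5, 2.1], [0.001, -0.003, -0.002])
(-22, 20, 38) ([24.0, -23.5, 3.9], [0.001, -0.003, -0.002])
(-22, 5, 35) ([25.3, -8.5, 6.6], [0.001, -0.003, -0.002])
(-22, 0, 28) ([28.2, -3.5, 13.0], [0.001, -0.003, -0.002])
(-22, 2, 20) ([31.6, -5.5, 20.3], [0.001, -0.003, -0.002])
(-22, 2, 12) ([35.0, -5.5, 27.5], [0.001, -0.003, -0.002])
```

Emit:
play_rows(
  deltas=[-9,-30,3,0,0,0,0,-9,-65,8,0,0,0,0,-9,-91,11,0,0,0,0,-9,-91,11,0,0,0,0,6,-91,4,0,0,0,0,21,-91,-2.5,0,0,0,0,21,-91,-2.5,0,0,0,0,21,-76,-2.5,0,0,0,0,21,-61,-2.5,0,0,0,0,22,-51,0,0,0,0,0],
)

```text
clock: 9.62
eef_pos: [493.7, -128.7, 130.8]
tool_rot: [3.14, -0.001, 0.08]
force: [-0.1, 1.1, 0.8]
width: -0.4
gripper_force: 0.4
```

```bash
python3 -c "
from h import *
where();print(read_state()['qpos'].round(2))
for k in [(-22,38,40),(-22,20,38),(-22,5,35),(-22,0,28),(-22,2,20),(-22,2,12)]:print(k,goto(k,dx=10))"
```

```text
t 9.62 face pos [-32.6  46.   46.6] face force [0.31 1.07 0.74] rot [-0.002  0.436 -0.003]
[-0.21  0.66  0.62  2.01 -0.62  0.66 -0.66]
(-22, 38, 40) ([2.4, 7.9, 1.5], [0.001, -0.001, -0.003])
(-22, 20, 38) ([3.3, 25.9, 3.4], [0.001, -0.001, -0.003])
(-22, 5, 35) ([4.6, 40.9, 6.1], [0.001, -0.001, -0.003])
(-22, 0, 28) ([7.6, 45.9, 12.4], [0.001, -0.001, -0.003])
(-22, 2, 20) ([10.9, 43.9, 19.7], [0.001, -0.001, -0.003])
(-22, 2, 12) ([14.3, 43.9, 27.0], [0.001, -0.001, -0.003])
```

Emit:
play_rows(
  deltas=[2,8,1.5,0,0,0,0,3,17,2.5,0,0,0,0,3.3,26,3.4,0,0,0,0,4,34,5,0,0,0,0,4.6,41,6,0,0,0,0,6,45,9,0,0,0,0,7.6,46,12.4,0,0,0,0,10.9,44,19.7,0,0,0,0,13,44,24,0,0,0,0,14.3,44,27,0,0,0,0],
)

```text
clock: 10.88
eef_pos: [512.1, -169.3, 103.4]
tool_rot: [3.141, -0.0, 0.083]
force: [-0.1, -0.4, 1.3]
width: -0.1
gripper_force: 0.6
```

```bash
python3 -c "
from h import *
where()"
```

```text
t 10.88 face pos [-30.6   4.   15.4] face force [ 0.43 -0.38  1.22] rot [-0.001  0.436 -0.   ]
```

Emit:
play_rows(
  deltas=[0.4,0,0.9,0,0,0,0,0.8,0,1.8,0,0,0,0,1.2,0,2.6,0,0,0,0,1.5,0,3.2,0,0,0,0,1.5,0,3.2,0,0,0,0],
)

```text
clock: 11.5
eef_pos: [512.9, -169.4, 101.5]
tool_rot: [3.142, -0.0, 0.082]
force: [-3.7, -0.3, 10.3]
width: 0.3
gripper_force: 5.3
```

```bash
python3 -c "
from h import *
where()"
```

```text
t 11.5 face pos [-30.7   3.8  13.4] face force [ 0.97  0.05 10.93] rot [-0.     0.436 -0.001]
```

Emit:
play_rows(
  deltas=[-1,0,-3,0,0,0,0,-8,0,-20,0,0,0,0,-35,0,-28,0,0,0,0,-60,0,-28,0,0,0,0,-60,0,-28,0,0,0,0],
)

```text
clock: 12.12
eef_pos: [452.0, -174.2, 129.5]
tool_rot: [-3.141, -0.0, 0.08]
force: [-0.1, -0.2, -0.2]
width: 0.1
gripper_force: 0.0
```

```bash
python3 -c "
from h import *
where();im=levrow();cv2.imwrite('pics/w7.png',cv2.resize(im[40:280,130:430,::-1],None,fx=2.5,fy=2.5,interpolation=cv2.INTER_CUBIC))
q=np.load('q.npy');c=camera_info('wrist')
for k in [(-24,-38,6),(-24,-35.3,15.5),(-24,-24,16),(-32,-38,7.5),(-16,-38,7.5)]:print(k,(np.array(proj(0,q[:3]+face(0,q[3]).apply(k),c))-[130,40])*2.5)"
```

```text
t 12.12 face pos [-74.3   4.1  64.6] face force [-0.16 -0.17 -0.13] rot [-0.     0.436 -0.003]
30 28 (284, 83) 39.44
30 40 (285, 77) 37.08
-33 28 (283, 141) 181.05333333333334
-33 40 (283, 163) 129.45333333333335
(-24, -38, 6) [543.43452286 256.9911698 ]
(-24, -35.3, 15.5) [538.84972468 278.70924345]
(-24, -24, 16) [488.4266473  279.94422799]
(-32, -38, 7.5) [538.93048964 290.27819113]
(-16, -38, 7.5) [550.61562967 228.30535052]
```

View pics/w7.png

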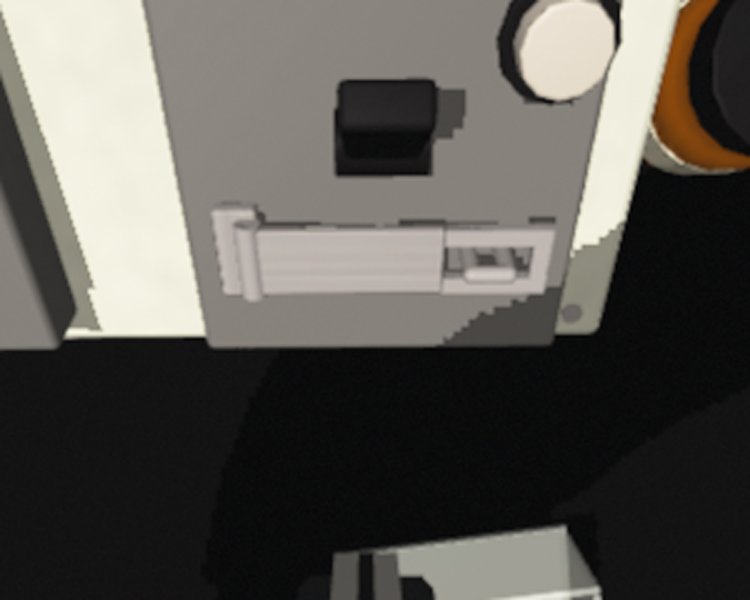

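The hasp lies flat with the staple through its slot at (490,275), the lever is up at (385,110), and the gripper is clear.

```bash
python3 -c "
from cell import *
print(finish_job())"
```

```text
the job is handed in; nothing more can be done
None
```

I handed the job in at about 12 s of the 54 s allowed: the test button tripped the RCD, I lifted the lever until it latched, and the hasp lies flat over its staple. Wrist forces read after each move peaked near 16 N, and I neither went near the plain breakers nor touched anything else on the bench.

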